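Seat a spacer block in the tilted nest and clamp it snug

ROBOT

A 7-joint arm with a two-finger parallel gripper is mounted at the origin on a cart in front of the work surface, level with it; the furniture and walls round the work are solid. World frame = base frame: x ahead of the robot, y to its left, z up, the work surface at z = 0. Lengths are in m, angles in rad, forces in N, time in s.
With the tool pointing down it reaches from about 0.425 to 0.875 m from the base axis. Payload 4.7 kg.
Tool frame: the origin (TCP) lies midway between the tips of the shut fingers; the grasp point (between the pads) lies 19 mm behind it (ctrl.grip_point_offset is the distance from the TCP to the grasp point, in m); z points along the fingers, y is the line along which they close (so a half turn about z gives the same grasp; the last joint's range is limited). The gripper opens to 87 mm and grips with 3 to 60 N. Pads are 19 mm wide; open, the fingers measure 117 mm over their backs; the gripper's body (75 mm by 190 mm) begins 51 mm behind the grasp point.
Start: joints at [1.288, 0.321, -0.07, 1.45, 0.023, 1.371, -0.057], TCP at [0.19, -0.622, 0.195] pointing down, gripper open.
Joint ranges: [-2.86, 2.86], [-0.3, 2.09], [-1.38, 1.24], [0.06, 2.45], [-1.56, 4.7], [0.09, 2.05], [-2.69, 2.69]. Speed limits (rad/s): [2.57, 2.57, 3.14, 3.14, 3.14, 3.14, 3.14].

INTERFACE

Orientations are given as a rotation vector (axis times angle).
In Python, from bench import ctrl gives the robot as it stands.
- The arm moves only by the tool move_arm, never from a script. Its argument "increments" is text: rows parted by semicolons, each of 7 numbers parted by spaces: the shift along the world's x, y, z in mm, then the turn, a rotation vector about the world's x, y, z in degrees, then the closure in counts, from 0 (fully open) to 255 (shut). A call has exactly 8 rows; each row shifts and turns the commanded pose from where the row before left it; what a row does not reach is not made up. A row lasts 1/12 s, in which the tool goes at most 41.7 mm and 7.16 degrees, less where a joint would pass 70% of its speed; a pose out of reach is approached as far as the arm can. A call with a gripper value outside its range is refused whole. The fingers move at their own pace and stop on an object; "grip_force" is the grip in N (left out, the last holds). Time passes only in rows, so rows that do not move let the fingers close, or fill a call up. It gives the time, the measured TCP pose, the force, the opening and the grip force at its end, in the units of the state.
- ctrl.get_state(): the state, without advancing time (a new reading comes with each control period).
- ctrl.get_image(name): name is "side" or "top" or "wrist"; returns a dict with "frame" (480x640x3 uint8, red, green, blue), "depth" (480x640 float32, m along the optical axis (not along the pixel's ray), 0 where there is no reading), "fx", "fy", "cx", "cy" (pixels), "position" and "orientation" of the camera in the world. Camera axes: x right, y down, z forward; pixel columns grow to the right and rows downward; lengths in m; the calibration is good to about 2 mm. A picture is of the moment at which its call begins.
- ctrl.close_job(): hands the job in; it is judged then, once.
Trained networks look in a picture, given as the dict that the camera call returned (one of the last four; its "shot" number tells which), for a name from the list of things; names that differ only in an ending like _2 or _b are one class to them, and where a whole thing is asked for, a point or a joint stands for the part that bears it (a point fixed in the world has none). Each returns a list of dicts, best first, with "score" (0 to 1); they miss things now and then, are a little off and sometimes report something else, mostly with a low value. They report only what shows in the picture. A call takes as long as a camera call. They do not tell look-alikes from the thing itself.
- ctrl.find_in(target, picture): "centre" ([x, y, z] in m, in world coordinates, good to about 4 mm: the middle of the surface that is visible of it).
- ctrl.silhouettes(target, picture): "region" (480x640 bool, what is visible of it).
The state is a dict: "time": time; "joint_positions": joint angles; "qd": joint speeds; "joint_torque": joint torques, N m; "position": TCP position; "tool_rot": TCP orientation; "ft_force": force on the tool from outside, world axes, zero at the start; "torque": the same for the moment, N m; "grip_width": opening from 0.0 (shut) to 1.0 (fully open); "grip_force": force on a finger pad.
Only numpy, scipy, OpenCV 4.12 (cv2) and the standard library are available. Lean on these libraries where they do the work, as an engineer would, in place of code of your own. Each camera call takes 0.05 s, during which the arm holds its last target. There are 200 camera calls.

TASK

Lay the longer of the two small steel spacer blocks gently on the tilted plate of the nest, lengthwise up the slope, and let it slide into the low corner, flat, long side against the long rail and end against the short stop. Then push the clamp slide in by its black upright until the sprung brass nose bears on the block and is pressed about half way in, no harder, and leave it so with the block still home. Leave the other block and the weight where they are.

Things in the scene. Friction and masses are not known exactly. Their poses are not given: they have to be found in the camera images.
- spacer_long: plain steel spacer block, 20 x 50 x 16 mm (x, y, z), 125 g give or take; origin at the centre of its underside, y along its length, z up. Lies flat on the worktop to the right of the nest.
- spacer_short: the other steel spacer block, 20 x 35 x 12 mm (x, y, z), not wanted; origin at the centre of its underside, y along its length. May lie where the longer one lay last time.
- weight: cylindrical calibration weight with a knob, 27 mm across, 42 mm high, bystander; origin at the centre of its underside.
- nest: tilted grey plastic plate with two aluminium fences 12 mm high, 10 mm thick. Origin on its surface at the fences' inside (low) corner; x points up the slope (20 deg, away from the robot) along the long rail (inner face y = 0, x 5 to 106 mm), y up the steeper side slope (23 deg) along the short stop (inner face x = 0, y 5 to 51 mm), z is its normal. Plate: x -12 to 115, y -12 to 100 mm.
- clamp_slide: clamp slide on the bed: steel carriage 30 x 40 x 12 mm (x, y, z) with a black upright 26 wide (x), 12 thick (y), rising to 38 mm. Origin at the carriage's underside centre, axes as the nest's, at nest x = 25, z = 3 mm. Moves only along nest y, starts at y = 149 to 155 mm; pushed to -y it comes in, at most to y = 70 mm. Drags with a steady 8 N both ways and stays where left.
- clamp_knob (a point): centre of the top face of the clamp slide's black upright, 38 mm above the slide's origin along the nest's z; the face to push on is 6 mm to the nest's +y side of it.
- home (a point): point on the plate, 25 mm in x and 10 mm in y from the nest's origin (axes as the nest's), where the long spacer's origin lies when it is home. The plate is slippery (friction about 0.2): a block let go on it slides down by itself; should it hang askew or short, a light nudge frees it.
- stand: the nest's fixed stand: steel posts on a dark base plate 165 x 225 x 10 mm on the worktop; origin under the base plate's centre, z up. The nest's low corner is 36 mm above the worktop; the clamp's bed, 40 mm wide, centred on nest x = 25 mm, top at nest z = 3 mm, sticks out at the nest's +y side to y = 205 mm.
- clamp_front (a point): middle of the carriage's -y face, 20 mm before the slide's origin, where a dark sleeve, 12 mm thick, carries the sprung brass nose, 9 mm thick. The sleeve's setting differs each time and is not measured: the free tip is 50 to 64 mm before this point (feel for it). The nose gives way 6 mm, 1 N at first touch and 1 N more per mm (4 N half way, on top of the drag); then it is solid.
Things that resemble listed ones, but are neither listed nor needed, are in the scene too. Leave any brown or pink look-alike of the spacer_long alone.

How it is judged:
On the way:
1. the long spacer has slid home: flat on the plate, against the rail and the stop, touched neither by the robot nor by the clamp (x of spacer_long in the frame of nest between 0.022 and 0.0275 m and y of spacer_long in the frame of nest between 0.007 and 0.0125 m and z of spacer_long in the frame of nest between -0.003 and 0.003 m and angle between the y axis of spacer_long and the x axis of nest, either way round below 0.08 rad and contact force between each of the arm, the fingers, clamp_slide and spacer_long below 0.1 N), for 0.2 s.
At the end, for the whole second after the job is handed in: The long spacer lies flat on the nest's plate, lengthwise along the long rail, within 2.5 mm of both the rail and the stop, and the clamp's nose, left in by the slide, bears on it with 2.5 to 5.5 N (pressed in about 1.5 to 4.5 of its 6 mm); everything is at rest (x of spacer_long in the frame of nest between 0.022 and 0.0275 m and y of spacer_long in the frame of nest between 0.007 and 0.0125 m and z of spacer_long in the frame of nest between -0.003 and 0.003 m and angle between the y axis of spacer_long and the x axis of nest, either way round below 0.08 rad and contact force between clamp_slide and spacer_long between 2.5 and 5.5 N and linear speed of each of spacer_long, clamp_slide below 0.01 m/s); the robot touches nothing.
It fails at once if the clamp is rammed against the block (over 9 N) (contact force between clamp_slide and spacer_long above 9 N).
It fails at once if the block is pressed or thrown hard onto the nest (over 40 N) (contact force between spacer_long and nest above 40 N).
It fails at once if the shorter block is moved by more than 30 mm (distance of spacer_short from where it was at the start of the episode above 0.03 m).
It fails at once if the weight is moved by more than 30 mm (distance of weight from where it was at the start of the episode above 0.03 m).
It also fails if it takes over 72 s, if anything falls off the work surface, if the arm or the gripper's body presses on something with over 40 N, if the wrist force passes 120 N, or if a joint passes its speed limit or range.

## Working session

There is one attempt and no reset: what is moved stays moved. The work goes in short steps, Python scripts to look and compute and a tool call to move; the robot and the scene stay as the last step left them, time stands still between calls to the robot, and variables do not carry over. Pictures are saved under pics/ and viewed, at most 10 in all, crops included, and the job is handed in when it is done.

Besides the shell and the picture viewer there is one more tool, called as name(argument=value, ...) on one line, values as JSON. move_arm: Moves the arm, as the interface text tells. Its arguments: {"type":"object","properties":{"increments":{"type":"string"},"grip_force":{"type":"number"}},"required":["increments"]}

```bash
mkdir -p pics; ls; python3 - <<'E'
from bench import ctrl
import cv2,numpy as np
s=ctrl.get_state();print({k:np.round(v,3) for k,v in s.items()})
ims=[]
for n in ("top","side"):
    p=ctrl.get_image(n);ims.append(p["frame"]);print(n,np.round(p["position"],3),np.round(p["orientation"],3),p["fx"],p["cx"],p["cy"])
    for t in ("spacer_long","spacer_short","weight","nest","clamp_slide","clamp_knob","stand"):
        try:print(t,[(np.round(d["centre"],3).tolist(),round(d["score"],2)) for d in ctrl.find_in(t,p)][:5])
        except Exception as e:print(t,e)
    cv2.imwrite(f"pics/{n}.png",p["frame"][:,:,::-1])
E
```

```text
pics
{'time': np.float64(0.0), 'joint_positions': array([ 1.288,  0.322, -0.07 ,  1.452,  0.023,  1.371, -0.057]), 'qd': array([-0.   ,  0.001, -0.   , -0.001,  0.002, -0.001, -0.001]), 'joint_torque': array([-0.0000e+00, -4.9128e+01, -4.0400e-01, -3.1253e+01, -6.4000e-02,
        4.4000e-02,  0.0000e+00]), 'position': array([ 0.19 , -0.621,  0.194]), 'tool_rot': array([-3.105e+00, -4.640e-01,  1.000e-03]), 'ft_force': array([ 0.057, -0.036, -0.687]), 'torque': array([-0.019,  0.005, -0.02 ]), 'grip_force': np.float64(0.0), 'grip_width': np.float64(1.0)}
top [ 0.386 -0.057  1.303] [-2.156  2.189 -0.14 ] 548.025542534485 318.29252819849745 239.2987425787467
spacer_long [([0.492, -0.285, 0.017], 0.7), ([0.588, -0.34, 0.019], 0.65)]
spacer_short [([0.458, -0.184, 0.012], 0.53)]
weight [([0.609, -0.146, 0.031], 0.65)]
nest [([0.535, 0.079, 0.086], 0.67)]
clamp_slide [([0.514, 0.146, 0.118], 0.76)]
clamp_knob [([0.512, 0.153, 0.121], 0.83)]
stand [([0.556, 0.096, 0.051], 0.56)]
side [ 0.454 -0.949  0.449] [-1.938  0.097 -0.054] 502.5542693235477 316.4526250584731 239.06340582019482
spacer_long [([0.59, -0.264, 0.018], 0.85), ([0.586, -0.345, 0.019], 0.77), ([0.5, -0.293, 0.012], 0.69)]
spacer_short [([0.46, -0.196, 0.011], 0.6), ([0.512, 0.142, 0.117], 0.52)]
weight [([0.611, -0.153, 0.027], 0.64), ([0.531, 0.065, 0.076], 0.56)]
nest [([0.531, 0.064, 0.077], 0.56)]
clamp_slide [([0.509, 0.14, 0.115], 0.61)]
clamp_knob [([0.514, 0.142, 0.116], 0.55)]
stand [([0.546, 0.052, 0.053], 0.77)]
```

View pics/top.png

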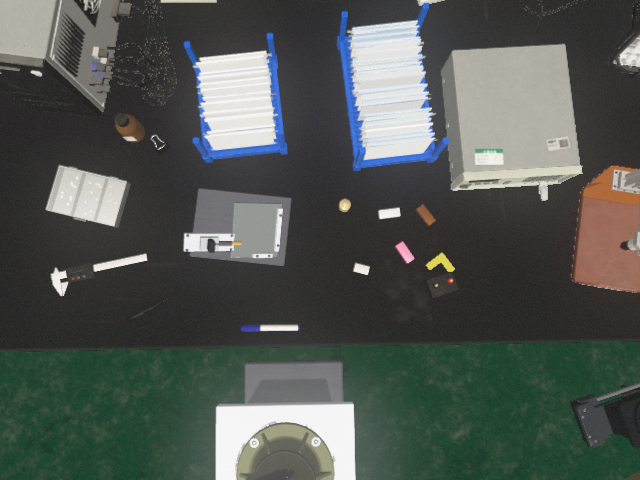

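View pics/side.png

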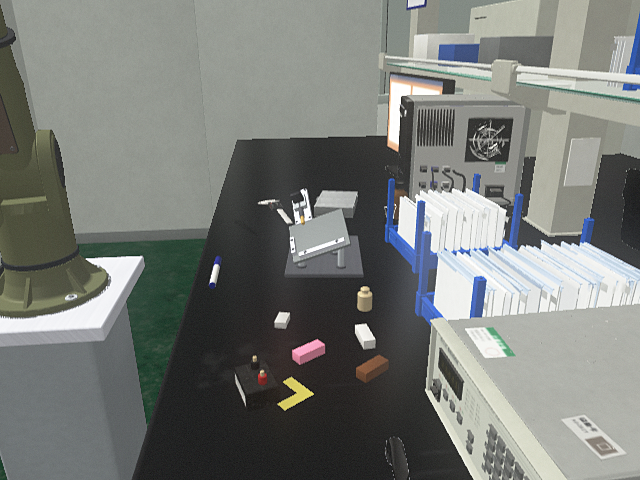

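The top view shows the long white block at (389,213) and the short white one at (361,268). Pink is at (404,252), brown at (426,215), and the weight at (345,205). The nest plate is at (257,230), with the rail at (278,230), the stop at (263,256) and the clamp upright at (211,244). The side view agrees. I'll look at the nest from close up first.

```bash
cat > h.py <<'E'
from bench import ctrl
import cv2,numpy as np
from scipy.spatial.transform import Rotation as R
def cloud(p):
    v,u=np.mgrid[:480,:640];d=p["depth"]
    c=np.stack([(u-p["cx"])/p["fx"]*d,(v-p["cy"])/p["fy"]*d,d],-1)
    return c@R.from_rotvec(p["orientation"]).as_matrix().T+p["position"]
def topquad(p,mask,zmin):
    X=cloud(p);m=mask&(p["depth"]>0)&(X[...,2]>zmin)
    return cv2.minAreaRect((X[m][:,:2]*1000).astype(np.float32)),m.sum()
E
python3 - <<'E'
from h import *
p=ctrl.get_image("wrist");T=R.from_rotvec(ctrl.get_state()["tool_rot"])
print("cam in tool",T.inv().apply(p["position"]-ctrl.get_state()["position"]),(T.inv()*R.from_rotvec(p["orientation"])).as_rotvec(),p["fx"])
print(T.as_matrix().round(3))
p=ctrl.get_image("top")
for d in ctrl.silhouettes("spacer_long",p): print(d["score"],topquad(p,d["region"],.008))
X=cloud(p);print(X[213,389],X[268,361])
m=np.zeros((480,640),bool);m[205:222,376:402]=1
print(topquad(p,m,.008))
m=np.zeros((480,640),bool);m[210:248,243:268]=1
Y=X[m];c=Y.mean(0);print(c,np.linalg.svd(Y-c)[2][2])
E
```

```text
cam in tool [ 0.08339314  0.00077578 -0.18797576] [-0.24033616 -0.24087578  1.55672803] 369.41207929898235
[[ 0.956  0.292 -0.   ]
 [ 0.292 -0.956 -0.   ]
 [-0.     0.    -1.   ]]
0.76 (((585.6647338867188, -338.3218078613281), (49.73855972290039, 21.37138557434082), 37.29650115966797), np.int64(184))
0.53 (((590.7169189453125, -250.73712158203125), (19.769474029541016, 48.28611755371094), 6.577807903289795), np.int64(161))
0.51 (((496.7872619628906, -285.5821228027344), (49.7452392578125, 20.92579460144043), 33.802249908447266), np.int64(188))
[ 0.59010197 -0.25007302  0.01807187] [ 0.46049025 -0.18056151  0.01416262]
(((590.9678955078125, -251.09222412109375), (20.3659725189209, 50.62124252319336), 6.393904685974121), np.int64(189))
[0.54925256 0.06232326 0.0771888 ] [-0.02272948 -0.99722682 -0.0708664 ]
```

move_arm(increments="35 40 20 0 0 0 0;35 40 10 0 0 0 0;35 40 0 0 0 0 0;35 40 0 0 0 0 0;35 40 0 0 0 0 0;35 40 0 0 0 0 0;35 40 0 0 0 0 0;20 40 0 0 0 0 0")

```text
time: 1.62
position: [0.4007, -0.3659, 0.2179]
tool_rot: [3.106, 0.465, 0.002]
ft_force: [1.4, -0.9, -0.5]
grip_width: 0.997
grip_force: 0.0
```

move_arm(increments="16 10 -5 0 0 7 0;16 10 -5 0 0 7 0;16 10 -5 0 0 7 0;16 10 -5 0 0 7 0;16 10 -5 0 0 7 0;16 10 -5 0 0 7 0;16 10 -5 0 0 7 0;16 10 -5 0 0 7 0")

```text
time: 2.28
position: [0.5273, -0.2869, 0.1777]
tool_rot: [2.519, 1.876, 0.0]
ft_force: [-0.5, -1.0, 0.4]
grip_width: 1.005
grip_force: 0.0
```

move_arm(increments="16 10 -5 0 0 7 0;16 10 -5 0 0 7 0;16 10 -5 0 0 7 0;10 5 -5 0 0 2 0;0 0 0 0 0 0 0;0 0 0 0 0 0 0;0 0 0 0 0 0 0;0 0 0 0 0 0 0")

```text
time: 2.95
position: [0.5837, -0.254, 0.1582]
tool_rot: [2.105, 2.331, -0.002]
ft_force: [0.4, -0.2, 0.5]
grip_width: 1.0
grip_force: 0.0
```

```bash
python3 - <<'E'
from h import *
s=ctrl.get_state();T=R.from_rotvec(s["tool_rot"]).as_matrix()
print(s["position"],T.round(3),s["joint_positions"])
p=ctrl.get_image("wrist");cv2.imwrite("pics/w1.png",p["frame"][:,:,::-1])
for d in ctrl.silhouettes("spacer_long",p):
    r,n=topquad(p,d["region"],.01);X=cloud(p)[d["region"]];print(d["score"],r,n,np.argwhere(d["region"]).mean(0),np.median(X[:,2]))
E
```

```text
[ 0.58371724 -0.25399005  0.15822723] [[-0.101  0.995  0.   ]
 [ 0.995  0.101 -0.001]
 [-0.001 -0.    -1.   ]] [ 0.78094574  0.35640033 -0.52293387  1.52299283  0.18261492  1.31041196
  0.33958813]
0.88 ((592.6588745117188, -253.07749938964844), (19.8549747467041, 49.66899108886719), 6.6511125564575195) 1161 [214.74469697 330.63181818] 0.01434054767136414
0.81 ((498.73236083984375, -287.7033386230469), (50.608070373535156, 20.295499801635742), 32.914791107177734) 1119 [240.18365759 229.50116732] 0.014445073973891609
0.58 ((587.6235961914062, -340.55291748046875), (50.203582763671875, 20.412216186523438), 36.27334976196289) 979 [298.23941368 316.03257329] 0.014179723070768452
```

View pics/w1.png

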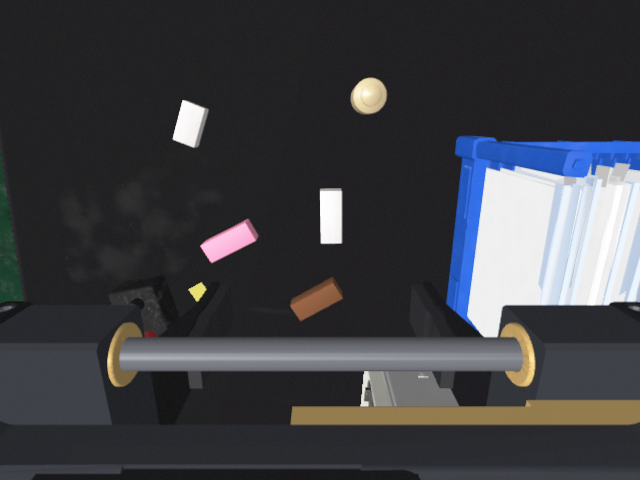

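The wrist view shows the long block upright at (331,215), pink at (229,241), brown at (316,299), short at (190,124), and the blue rack on the right from column 458. I'll check the clearance to the rack and fit the nest from the top cloud.

```bash
python3 - <<'E'
from h import *
p=ctrl.get_image("wrist");X=cloud(p)
m=(X[...,2]>.03)&(X[...,0]>.62)&(X[...,1]>-.36)&(X[...,1]<-.15);m[300:]=0
Y=X[m];print(len(Y),Y.min(0),Y.max(0))
for lo in np.arange(.03,.2,.03):
    q=Y[(Y[:,2]>lo)&(Y[:,2]<lo+.03)]
    if len(q):print(lo,q[:,0].min())
E
```

```text
26136 [ 0.6200968  -0.31509465  0.03000731] [ 0.84623532 -0.15220319  0.20405659]
0.03 0.6200968026699905
0.06 0.7002912285804849
0.09 0.7004867603795278
0.12 0.7004372549528678
0.15 0.7004387226579468
0.18 0.6261673493654241
```

move_arm(increments="3 0.5 -20 0 0 0.7 0;3 0.5 -25 0 0 0 0;3 0.5 -25 0 0 0 0;0 0 -25 0 0 0 0;0 0 -25 0 0 0 0;0 0 -15 0 0 0 0;0 0 0 0 0 0 0;0 0 0 0 0 0 0", grip_force=20)

```text
time: 3.77
position: [0.5929, -0.251, 0.0224]
tool_rot: [-2.088, -2.346, 0.001]
ft_force: [-0.1, -0.6, -0.0]
grip_width: 1.001
grip_force: 0.0
```

```bash
python3 - <<'E'
from h import *
s=ctrl.get_state();print(s["position"],s["ft_force"],s["grip_width"])
p=ctrl.get_image("wrist");cv2.imwrite("pics/w2.png",p["frame"][:,:,::-1])
E
```

```text
[ 0.59287294 -0.25103563  0.02244475] [-0.12784221 -0.57400533 -0.0345251 ] 1.0007565154681943
```

move_arm(increments="0 -1.5 -10 0 0 0 0;0 0 -6 0 0 0 0;0 0 -3 0 0 0 0;0 0 0 0 0 0 0;0 0 0 0 0 0 200;0 0 0 0 0 0 255;0 0 0 0 0 0 255;0 0 0 0 0 0 255", grip_force=20)

```text
time: 4.48
position: [0.5938, -0.2524, 0.0041]
tool_rot: [2.087, 2.347, 0.0]
ft_force: [0.2, 0.1, -1.3]
grip_width: 0.783
grip_force: 0.0
```

move_arm(increments="0 0 0 0 0 0 255;0 0 0 0 0 0 255;0 0 0 0 0 0 255;0 0 0 0 0 0 255;0 0 5 0 0 0 255;0 0 15 0 0 0 255;0 0 20 0 0 0 255;0 0 20 0 0 0 255")

```text
time: 5.15
position: [0.5931, -0.2521, 0.0643]
tool_rot: [-2.087, -2.347, 0.0]
ft_force: [0.5, -0.0, -0.5]
grip_width: 0.173
grip_force: 0.0
```

The fingers close more slowly than I allowed for, so the lift began too early. I'll open, check the block and repeat.

move_arm(increments="0 0 20 0 0 0 0;0 0 20 0 0 0 0;0 0 0 0 0 0 0;0 0 0 0 0 0 0;0 0 0 0 0 0 0;0 0 0 0 0 0 0;0 0 0 0 0 0 0;0 0 0 0 0 0 0")

```text
time: 5.82
position: [0.5929, -0.2521, 0.1026]
tool_rot: [-2.086, -2.346, 0.001]
ft_force: [0.2, -0.5, 0.8]
grip_width: 0.694
grip_force: 0.0
```

```bash
python3 - <<'E'
from h import *
s=ctrl.get_state();print(s["position"],s["ft_force"],s["grip_width"])
p=ctrl.get_image("wrist")
for d in ctrl.silhouettes("spacer_long",p):
    print(d["score"],topquad(p,d["region"],.01))
E
```

```text
[ 0.59291793 -0.25212521  0.10263897] [ 0.20134362 -0.47495637  0.83366993] 0.6936131561868469
0.96 (((588.1424560546875, -340.4456481933594), (49.461795806884766, 21.169910430908203), 36.608726501464844), np.int64(931))
0.85 (((498.8540954589844, -287.58953857421875), (50.394615173339844, 20.256282806396484), 33.32530212402344), np.int64(1514))
0.59 (((592.9993286132812, -253.274169921875), (19.89327049255371, 50.15229797363281), 6.175268173217773), np.int64(1582))
```

Not disturbed. I'll descend again with a half-open gripper.

move_arm(increments="0 -1 -20 0 0 0 120;0 0 -20 0 0 0 120;0 0 -20 0 0 0 120;0 0 -20 0 0 0 120;0 0 -12 0 0 0 120;0 0 -7 0 0 0 120;0 0 0 0 0 0 120;0 0 0 0 0 0 255")

```text
time: 6.58
position: [0.5939, -0.2534, 0.0051]
tool_rot: [2.087, 2.347, 0.001]
ft_force: [0.3, 0.3, 0.1]
grip_width: 0.511
grip_force: 0.0
```

move_arm(increments="0 0 0 0 0 0 255;0 0 0 0 0 0 255;0 0 0 0 0 0 255;0 0 0 0 0 0 255;0 0 0 0 0 0 255;0 0 0 0 0 0 255;0 0 0 0 0 0 255;0 0 0 0 0 0 255")

```text
time: 7.25
position: [0.5935, -0.2534, 0.0048]
tool_rot: [2.088, 2.348, 0.0]
ft_force: [1.0, -0.3, -0.5]
grip_width: 0.016
grip_force: 0.0
```

```bash
python3 - <<'E'
from h import *
p=ctrl.get_image("wrist");a=p["frame"][:,:,::-1]
q=ctrl.get_image("side");b=cv2.resize(q["frame"][200:400,240:440,::-1],(480,480))
cv2.imwrite("pics/w3.png",cv2.resize(np.hstack([a,b]),(800,343)))
s=ctrl.get_state();print(s["position"],s["ft_force"],s["grip_width"])
for n,pp in(("w",p),("s",q)):
  for d in ctrl.silhouettes("spacer_long",pp):
    print(n,d["score"],topquad(pp,d["region"],.01))
E
```

```text
[ 0.59350896 -0.25336987  0.00472756] [ 0.73792288 -0.34652393 -0.40554194] 0.008205074512730975
w 0.76 (((521.8167724609375, -264.7974853515625), (112.29979705810547, 26.04499053955078), 43.30988311767578), np.int64(2510))
w 0.59 (((592.9486694335938, -252.86764526367188), (19.71979331970215, 49.591766357421875), 7.17143440246582), np.int64(1800))
w 0.58 (((594.9755859375, -296.4307861328125), (16.283300399780273, 71.86450958251953), 12.654449462890625), np.int64(421))
s 0.86 (((593.4154663085938, -255.39993286132812), (20.533767700195312, 50.70323944091797), 8.372088432312012), np.int64(230))
s 0.65 (((588.880615234375, -342.40130615234375), (51.39603805541992, 21.831140518188477), 36.54193115234375), np.int64(349))
s 0.59 (((499.1999816894531, -288.8485107421875), (51.856300354003906, 22.80710792541504), 33.16231155395508), np.int64(305))
```

View pics/w3.png

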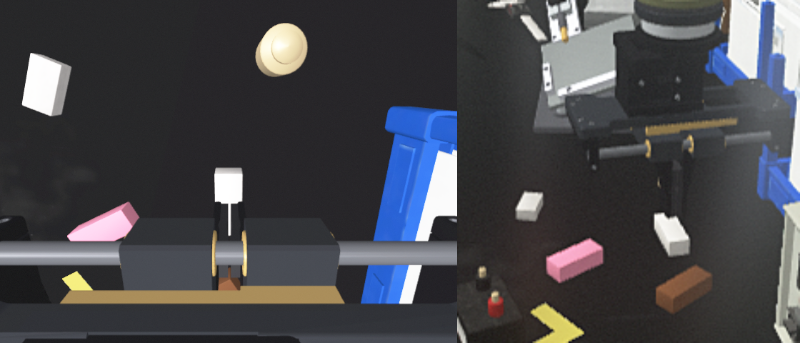

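The fingers have shut above the block: white shows through the slit at (230,220), and the side view has the tip ending at about (675,215), over the block. The true tip height is therefore more than z=5 mm. I'll measure it in the side depth.

```bash
python3 - <<'E'
from h import *
q=ctrl.get_image("side");X=cloud(q);f=q["frame"].astype(int)
m=(abs(X[...,0]-.593)<.03)&(abs(X[...,1]+.253)<.04)
Y=X[m];C=f[m].sum(-1);Pix=np.argwhere(m)
print(np.histogram(Y[:,2],bins=np.arange(-.006,.12,.006)))
d=C<200
k=d&(Y[:,2]>.01);
for i in np.argsort(Y[:,2]*(k)+9*(~k))[:25]:print(Pix[i],Y[i].round(4),f[tuple(Pix[i])])
Rm=R.from_rotvec(q["orientation"]).as_matrix()
for P in ([.5935,-.2534,.0047],[.5935,-.2534,.0247]):
    c=Rm.T@(np.array(P)-q["position"]);print(P,c[0]/c[2]*q["fx"]+q["cx"],c[1]/c[2]*q["fy"]+q["cy"])
cv2.imwrite("pics/s4.png",cv2.resize(q["frame"][270:370,300:420,::-1],None,fx=6,fy=6,interpolation=cv2.INTER_NEAREST))
E
```

```text
(array([659,  70,  71, 205,   0,   0,  47,  50,  52,  47,  48,  58,  64,
        67,  86,  57,  14,   9,  53,  98]), array([-0.006,  0.   ,  0.006,  0.012,  0.018,  0.024,  0.03 ,  0.036,
        0.042,  0.048,  0.054,  0.06 ,  0.066,  0.072,  0.078,  0.084,
        0.09 ,  0.096,  0.102,  0.108,  0.114]))
[326 369] [ 0.5987 -0.2636  0.0307] [29 28 32]
[326 371] [ 0.6017 -0.2643  0.031 ] [44 43 41]
[320 358] [ 0.5844 -0.2437  0.031 ] [35 37 37]
[326 370] [ 0.6001 -0.2643  0.031 ] [39 38 37]
[326 372] [ 0.6031 -0.2657  0.0317] [44 42 42]
[326 364] [ 0.5904 -0.2644  0.0317] [41 42 41]
[325 372] [ 0.6036 -0.2629  0.0318] [42 38 39]
[325 366] [ 0.594  -0.2625  0.0322] [24 20 23]
[325 370] [ 0.6002 -0.2636  0.0324] [46 47 44]
[325 369] [ 0.5986 -0.2637  0.0326] [43 42 45]
[321 359] [ 0.5849 -0.25    0.0328] [43 43 42]
[326 363] [ 0.5885 -0.2659  0.0328] [0 0 0]
[325 371] [ 0.6017 -0.2643  0.0328] [46 44 45]
[320 359] [ 0.5853 -0.2474  0.0331] [44 41 40]
[325 367] [ 0.5953 -0.2643  0.0332] [33 31 31]
[325 368] [ 0.5968 -0.2645  0.0332] [34 33 37]
[319 358] [ 0.5841 -0.245   0.0336] [46 46 42]
[323 360] [ 0.5851 -0.2582  0.0339] [23 19 21]
[324 371] [ 0.6019 -0.2632  0.0339] [39 39 37]
[325 365] [ 0.5916 -0.2662  0.0346] [32 32 33]
[324 369] [ 0.5985 -0.264   0.0346] [49 47 48]
[325 363] [ 0.5884 -0.2661  0.0347] [25 24 26]
[324 373] [ 0.6047 -0.2652  0.035 ] [48 47 45]
[322 360] [ 0.5852 -0.2571  0.0351] [36 35 36]
[324 368] [ 0.5967 -0.2646  0.0351] [48 46 48]
[0.5935, -0.2534, 0.0047] 364.20620204274474 336.8342814987377
[0.5935, -0.2534, 0.0247] 364.52373236314816 326.1449172532728
```

View pics/s4.png

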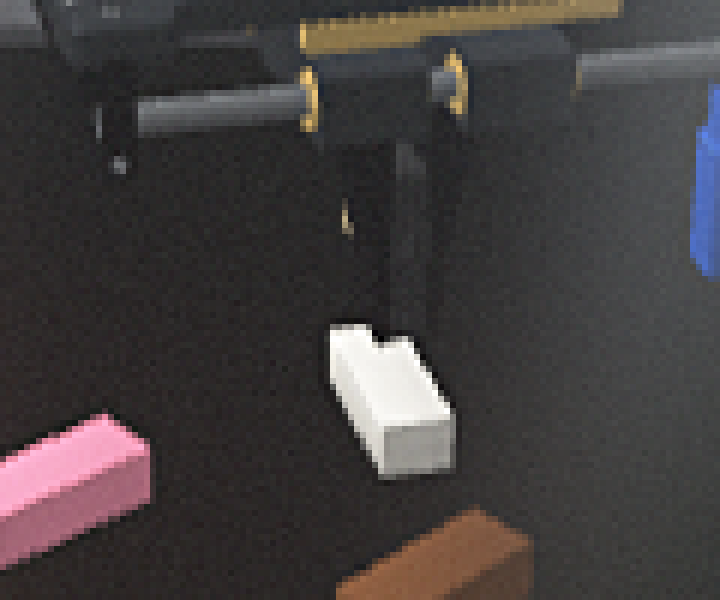

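The tips sit about 25 mm higher than the reported TCP, at z≈0.030 instead of 0.005. I'll open and descend gently, watching the force.

move_arm(increments="0 0 0 0 0 0 120;0 0 0 0 0 0 120;0 0 0 0 0 0 120;0 0 0 0 0 0 120;0 0 0 0 0 0 120;0 0 0 0 0 0 120;0 0 0 0 0 0 120;0 0 0 0 0 0 120")

```text
time: 8.17
position: [0.5935, -0.2534, 0.0048]
tool_rot: [2.088, 2.348, 0.0]
ft_force: [0.1, -0.1, 0.7]
grip_width: 0.487
grip_force: 0.0
```

move_arm(increments="0 0 -3 0 0 0 120;0 0 -3 0 0 0 120;0 0 -3 0 0 0 120;0 0 -3 0 0 0 120;0 0 -3 0 0 0 120;0 0 -2 0 0 0 120;0 0 0 0 0 0 120;0 0 0 0 0 0 120")

```text
time: 8.83
position: [0.5935, -0.2533, -0.0124]
tool_rot: [-2.088, -2.347, -0.0]
ft_force: [0.6, -0.1, 0.2]
grip_width: 0.528
grip_force: 0.0
```

```bash
python3 - <<'E'
from h import *
print(ctrl.grip_point_offset)
s=ctrl.get_state();print(s["position"],s["ft_force"],s["grip_width"])
q=ctrl.get_image("side");X=cloud(q);f=q["frame"].astype(int).sum(-1)
m=(abs(X[...,0]-.593)<.05)&(abs(X[...,1]+.253)<.03)&(X[...,2]>.004)&(f<200)
Y=X[m];print(Y[np.argsort(Y[:,2])[:20]].round(4))
E
```

```text
0.0187
[ 0.5934617  -0.25332628 -0.01241957] [ 0.55158406 -0.09041255  0.16751333] 0.5276674717809589
[[ 0.6258 -0.2614  0.0128]
 [ 0.6171 -0.2484  0.0129]
 [ 0.6241 -0.2615  0.013 ]
 [ 0.6207 -0.2619  0.0134]
 [ 0.5661 -0.2679  0.0134]
 [ 0.6181 -0.2589  0.0137]
 [ 0.619  -0.2623  0.0138]
 [ 0.5676 -0.2687  0.0139]
 [ 0.5712 -0.2662  0.0139]
 [ 0.6212 -0.2598  0.014 ]
 [ 0.6276 -0.2605  0.014 ]
 [ 0.5636 -0.2632  0.0144]
 [ 0.5695 -0.2669  0.0144]
 [ 0.6175 -0.254   0.0145]
 [ 0.616  -0.2453  0.0149]
 [ 0.5628 -0.258   0.0149]
 [ 0.5641 -0.2701  0.015 ]
 [ 0.6224 -0.2615  0.015 ]
 [ 0.562  -0.2521  0.0151]
 [ 0.6179 -0.2521  0.0151]]
```

move_arm(increments="0 0 -3 0 0 0 120;0 0 -3 0 0 0 120;0 0 -2 0 0 0 120;0 0 0 0 0 0 255;0 0 0 0 0 0 255;0 0 0 0 0 0 255;0 0 0 0 0 0 255;0 0 0 0 0 0 255")

```text
time: 9.55
position: [0.5936, -0.2534, -0.0201]
tool_rot: [2.088, 2.347, 0.0]
ft_force: [-0.4, -0.5, 1.0]
grip_width: 0.236
grip_force: 0.5
```

move_arm(increments="0 0 0 0 0 0 255;0 0 0 0 0 0 255;0 0 0 0 0 0 255;0 0 0 0 0 0 255;0 0 0 0 0 0 255;0 0 0 0 0 0 255;0 0 0 0 0 0 255;0 0 0 0 0 0 255")

```text
time: 10.22
position: [0.5936, -0.2535, -0.0201]
tool_rot: [2.088, 2.347, 0.0]
ft_force: [-0.2, -0.8, 2.0]
grip_width: 0.228
grip_force: 20.0
```

move_arm(increments="0 0 8 0 0 0 255;0 0 15 0 0 0 255;0 0 25 0 0 0 255;0 0 35 0 0 0 255;0 0 35 0 0 0 255;0 0 35 0 0 0 255;0 0 30 0 0 0 255;0 0 20 0 0 0 255")

```text
time: 10.88
position: [0.595, -0.2534, 0.1883]
tool_rot: [2.083, 2.344, 0.003]
ft_force: [-0.0, -0.1, -1.4]
grip_width: 0.224
grip_force: 20.0
```

```bash
cat >> h.py <<'E'
def nestfit(p,yaw0,o0):
    """plane of plate, then rails in plane frame"""
    X=cloud(p);m=(p["depth"]>0)&(np.linalg.norm(X[...,:2]-np.array([.545,.06]),axis=-1)<.13)&(X[...,2]>.02)
    Y=X[m]
    # initial frame
    cx,sx,sy=np.cos(np.radians(20)),np.sin(np.radians(20)),np.sin(np.radians(23))
    a=-sx*sy/cx;b=np.sqrt(1-a*a-sy*sy)
    x=np.array([cx,0,sx]);y=np.array([a,b,sy]);N=R.from_euler("z",yaw0,degrees=True).as_matrix()@np.stack([x,y,np.cross(x,y)],1)
    o=np.array(o0,float)
    for it in range(6):
        L=(Y-o)@N
        k=(abs(L[:,2])<(.008 if it<2 else .004))&(L[:,0]>.004)&(L[:,0]<.1)&(L[:,1]>.004)&(L[:,1]<.09)
        P=Y[k];c=P.mean(0);n=np.linalg.svd(P-c,full_matrices=False)[2][2];n*=np.sign(n[2])
        o=o+n*((c-o)@n)
        x=N[:,0]-n*(n@N[:,0]);x/=np.linalg.norm(x);N=np.stack([x,np.cross(n,x),n],1)
    return N,o,Y,k.sum()
E
python3 - <<'E'
from h import *
for name in("top","side"):
    p=ctrl.get_image(name)
    N,o,Y,n=nestfit(p,-4,(.483,.025,.036))
    L=(Y-o)@N
    print(name,n,o.round(4),N.round(3).tolist(),"elev",np.degrees(np.arcsin(N[2])).round(2))
    k=(abs(L[:,2]-.012)<.004)
    k1=k&(L[:,0]>.012)&(L[:,0]<.12)&(L[:,1]<.015)&(L[:,1]>-.03)
    k2=k&(L[:,1]>.015)&(L[:,1]<.045)&(L[:,0]<.02)&(L[:,0]>-.03)
    for q in(k1,k2):
        Q=L[q][:,:2]*1000
        if len(Q)>5:print(len(Q),cv2.minAreaRect(Q.astype(np.float32)),np.percentile(Q,[2,50,98],axis=0).round(1).tolist(),cv2.fitLine(Q.astype(np.float32),cv2.DIST_L2,0,.01,.01).ravel())
E
```

```text
top 1265 [0.4847 0.0269 0.0317] [[0.932, -0.074, -0.354], [-0.071, 0.922, -0.381], [0.355, 0.381, 0.854]] elev [20.79 22.37 58.64]
195 ((65.63630676269531, -3.425558090209961), (24.993431091308594, 109.5950927734375), 83.9309310913086) [[14.1, -13.7], [68.2, -6.8], [118.7, 12.0]] [ 0.9957688  -0.09189424 68.605995   -6.1441045 ]
52 ((13.517586708068848, 30.909555435180664), (27.683048248291016, 9.969374656677246), 85.50711822509766) [[8.5, 17.4], [12.9, 29.8], [17.6, 44.3]] [9.3289018e-03 9.9995649e-01 1.2834709e+01 3.0032133e+01]
side 1060 [0.4855 0.0279 0.0294] [[0.931, -0.075, -0.358], [-0.072, 0.922, -0.38], [0.359, 0.379, 0.853]] elev [21.02 22.29 58.53]
226 ((64.7793197631836, -11.829326629638672), (27.194904327392578, 110.34754943847656), 76.24839782714844) [[13.7, -19.7], [66.4, -13.7], [117.8, 8.2]] [  0.99387884  -0.11047573  67.00206    -12.287555  ]
50 ((13.697383880615234, 29.919578552246094), (29.45352554321289, 9.953835487365723), 86.54671478271484) [[8.8, 15.4], [14.0, 28.8], [18.8, 44.0]] [ 0.03203388  0.9994868  14.025368   28.987146  ]
```

```bash
cat > nf.py <<'E'
from h import *
def full(p,yaw,o):
    for it in range(6):
        N,o,Y,n=nestfit(p,yaw,o);L=(Y-o)@N
        k=abs(L[:,2]-.012)<.003
        r=L[k&(L[:,0]>.01)&(L[:,0]<.1)&(L[:,1]<.004)&(L[:,1]>-.016)][:,:2]
        s=L[k&(L[:,1]>.008)&(L[:,1]<.048)&(L[:,0]<.006)&(L[:,0]>-.016)][:,:2]
        v=cv2.fitLine((r*1000).astype(np.float32),cv2.DIST_HUBER,0,.01,.01).ravel()
        a=np.arctan(v[1]/v[0]);yaw+=np.degrees(a)
        ry=v[3]-v[1]/v[0]*v[2]; sx=np.median(s[:,0])*1000
        dx,dy=(sx+5)/1000,(ry+5)/1000
        o=o+N[:,0]*dx+N[:,1]*dy
    N,o,Y,n=nestfit(p,yaw,o)
    L=(Y-o)@N
    print("yaw",round(yaw,2),"o",o.round(4),"last",a.round(4),dx.round(4),dy.round(4),len(r),len(s),"elev",np.degrees(np.arcsin(N[2])).round(2))
    print("rail y/x pct",np.percentile(r,[3,97],axis=0).round(4).tolist(),"stop",np.percentile(s,[3,97],axis=0).round(4).tolist())
    return N,o
if __name__=="__main__":
    for n in("top","side"):
        N,o=full(ctrl.get_image(n),-9,(.499,.020,.036));print(N.round(4).tolist())
E
python3 nf.py
```

```text
yaw -6.33 o [0.5006 0.0254 0.0373] last -0.0 -0.0 0.0 138 57 elev [20.09 23.27 58.43]
rail y/x pct [[0.0138, -0.0101], [0.096, -0.0007]] stop [[-0.0102, 0.0086], [-0.0008, 0.0465]]
[[0.9333, -0.0429, -0.3564], [-0.1042, 0.9177, -0.3834], [0.3436, 0.395, 0.852]]
yaw -6.4 o [0.5022 0.0204 0.033 ] last 1e-04 0.0 0.0 171 61 elev [20.19 23.16 58.45]
rail y/x pct [[0.0135, -0.0096], [0.097, 0.001]] stop [[-0.0098, 0.0084], [-0.0006, 0.0465]]
[[0.9325, -0.0409, -0.3588], [-0.1062, 0.9185, -0.3809], [0.3452, 0.3933, 0.8522]]
```

```bash
cat >> h.py <<'E'
N0=None
def frame(yaw=-6.37):
    cx,sx,sy=np.cos(np.radians(20)),np.sin(np.radians(20)),np.sin(np.radians(23.2))
    a=-sx*sy/cx;b=np.sqrt(1-a*a-sy*sy)
    x=np.array([cx,0,sx]);y=np.array([a,b,sy])
    return R.from_euler("z",yaw,degrees=True).as_matrix()@np.stack([x,y,np.cross(x,y)],1)
O=np.array([.5023,.0228,.036])
def goto(xyz,N=None,O_=None,place=True):
    "nest coords (mm) of reported TCP -> shift & turn from now"
    N=frame() if N is None else N;o=O if O_ is None else O_
    t=o+N@(np.array(xyz)/1000)
    Rt=np.stack([N[:,0],-N[:,1],-N[:,2]],1)
    s=ctrl.get_state();d=R.from_matrix(Rt@R.from_rotvec(s["tool_rot"]).as_matrix().T).as_rotvec(degrees=True)
    print("target",t.round(4),"shift mm",((t-s["position"])*1000).round(1),"turn deg",d.round(1),np.linalg.norm(d).round(1))
E
python3 -c "
from h import *
goto((40,34,70));print(frame().round(3).tolist())"
```

```text
target [0.5134 0.0231 0.1228] shift mm [-80.2 276.4 -60.8] turn deg [ 35.5   4.  -95.9] 102.3
[[0.934, -0.042, -0.355], [-0.104, 0.918, -0.382], [0.342, 0.394, 0.853]]
```

move_arm(increments="-5 18 0 2.4 0.3 -6.4 255;-5 18 0 2.4 0.3 -6.4 255;-5 18 0 2.4 0.3 -6.4 255;-5 18 0 2.4 0.3 -6.4 255;-5 18 0 2.4 0.3 -6.4 255;-5 18 0 2.4 0.3 -6.4 255;-5 18 0 2.4 0.3 -6.4 255;-5 18 0 2.4 0.3 -6.4 255")

```text
time: 11.75
position: [0.5521, -0.1084, 0.1807]
tool_rot: [-2.66, -1.092, -0.31]
ft_force: [-0.7, 0.3, -0.8]
grip_width: 0.23
grip_force: 20.0
```

move_arm(increments="-5 18 0 2.4 0.3 -6.4 255;-5 18 0 2.4 0.3 -6.4 255;-5 18 0 2.4 0.3 -6.4 255;-5 18 0 2.4 0.3 -6.4 255;-5 18 0 2.4 0.3 -6.4 255;-5 18 0 2.4 0.3 -6.4 255;-5 18 0 2.4 0.3 -6.4 255;0 0 0 0 0 0 255")

```text
time: 12.42
position: [0.5135, 0.0206, 0.179]
tool_rot: [-2.675, 0.054, -0.495]
ft_force: [-0.3, -0.0, -1.2]
grip_width: 0.225
grip_force: 20.0
```

```bash
python3 - <<'E'
from h import *
from nf import full
goto((40,34,70))
s=ctrl.get_state();print(s["joint_positions"].round(2),s["grip_width"],s["grip_force"])
p=ctrl.get_image("wrist");cv2.imwrite("pics/w5.png",p["frame"][:,:,::-1])
try:
    N,o=full(p,-6.4,O);print(N.round(4).tolist())
except Exception as e:print(e)
for t in("clamp_knob","clamp_front","spacer_long","home"):
    print(t,[(((d["centre"]-O)@frame()*1000).round(1).tolist(),round(d["score"],2)) for d in ctrl.find_in(t,p)][:3])
E
```

```text
target [0.5134 0.0231 0.1228] shift mm [ -0.1   2.5 -56.2] turn deg [-0.9 -0.4  0.1] 1.0
[ 0.84 -0.17 -0.51  2.11 -0.69  1.05 -0.97] 0.22453833161664413 20.001760125160217
yaw -6.79 o [0.5024 0.023  0.0354] last -0.0 -0.0 0.0 1265 103 elev [19.93 23.41 58.43]
rail y/x pct [[0.013, -0.0099], [0.0976, -0.0005]] stop [[-0.0105, 0.0083], [-0.0014, 0.0165]]
[[0.9336, -0.0364, -0.3565], [-0.1106, 0.917, -0.3834], [0.3409, 0.3973, 0.852]]
clamp_knob [([22.9, 141.5, 16.2], 0.64)]
clamp_front [([30.3, 139.8, 15.8], 0.73)]
spacer_long [([69.7, 52.6, 154.9], 0.84)]
home [([49.0, 61.1, 8.7], 0.77)]
```

View pics/w5.png

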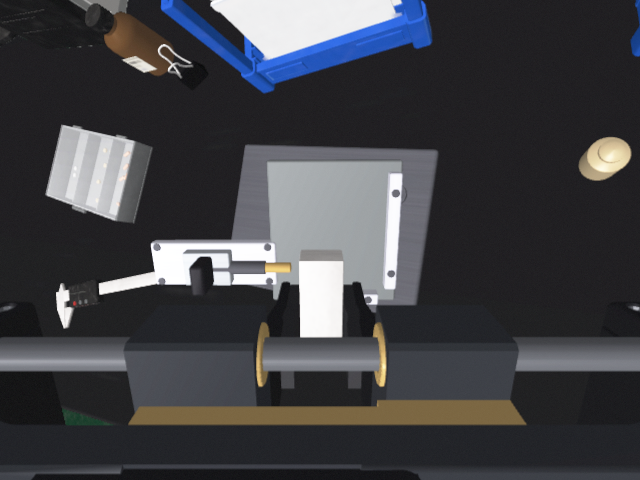

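Wrist view: the held block is at (322,295), roughly aligned with the nest. The plate spans about (270–400,160–300), the rail is at (394,230), the brass nose tip is at (291,267), and the upright is at (203,275). Nest fit confirmed.

move_arm(increments="4 4 -15 -0.9 -0.4 0 255;4 4 -18 0 0 0 255;4 4 -18 0 0 0 255;4 4 -18 0 0 0 255;4 4 -18 0 0 0 255;4 4 -14 0 0 0 255;3 4 -8 0 0 0 255;0 0 0 0 0 0 255")

```text
time: 13.33
position: [0.5449, 0.0456, 0.0718]
tool_rot: [-2.687, 0.045, -0.513]
ft_force: [-1.0, 0.3, -1.3]
grip_width: 0.226
grip_force: 20.0
```

```bash
python3 - <<'E'
from h import *
goto((42,34,-10))
s=ctrl.get_state();print(((s["position"]-O)@frame()*1000).round(1),s["grip_width"],s["ft_force"].round(1))
p=ctrl.get_image("top");X=cloud(p);L=(X-O)@frame()*1000;f=p["frame"].astype(int)
m=(f[...,0]-f[...,2]>60)&(abs(L[...,0]-25)<30)&(L[...,1]>40)&(L[...,1]<120)&(abs(L[...,2])<40)
print("nose",L[m].round(1)[:20].tolist())
E
```

```text
target [0.5437 0.0535 0.0552] shift mm [ -1.2   7.9 -16.5] turn deg [0.  0.3 0. ] 0.3
[49.6 33.3  6.7] 0.22637559537400573 [-1.   0.3 -1.3]
nose [[26.1, 105.0, 14.3], [25.6, 102.3, 12.8], [25.0, 99.3, 10.4], [25.1, 97.2, 10.9], [25.0, 94.8, 10.6], [23.9, 105.0, 14.8], [23.9, 102.7, 14.7], [22.6, 99.1, 10.1], [23.8, 98.1, 14.6], [24.1, 96.3, 16.0], [21.4, 104.6, 13.8], [21.0, 101.9, 12.4], [22.6, 101.4, 18.4], [21.6, 98.1, 14.9], [21.7, 95.9, 15.3]]
```

move_arm(increments="-1 2 -4 0 0.3 0 255;0 2 -4 0 0 0 255;0 2 -4 0 0 0 255;0 2 -3 0 0 0 255;0 0 -1.5 0 0 0 255;0.7 0.8 -1.7 0 0 0 255;0.7 0.8 -1.7 0 0 0 255;0 0 0 0 0 0 255")

```text
time: 14.05
position: [0.5459, 0.0544, 0.0537]
tool_rot: [-2.69, 0.046, -0.511]
ft_force: [-0.2, 0.1, -1.1]
grip_width: 0.227
grip_force: 20.0
```

```bash
python3 - <<'E'
from h import *
goto((42,34,-18))
s=ctrl.get_state();print(((s["position"]-O)@frame()*1000).round(1),s["grip_width"],s["ft_force"].round(1))
p=ctrl.get_image("side");cv2.imwrite("pics/s6.png",cv2.resize(p["frame"][150:300,230:430,::-1],None,fx=4,fy=4))
E
```

```text
target [0.5465 0.0565 0.0484] shift mm [ 0.6  2.1 -5.3] turn deg [0.2 0.2 0.1] 0.3
[ 43.5  34.1 -12.5] 0.2274187801347301 [-0.2  0.1 -1.1]
```

View pics/s6.png

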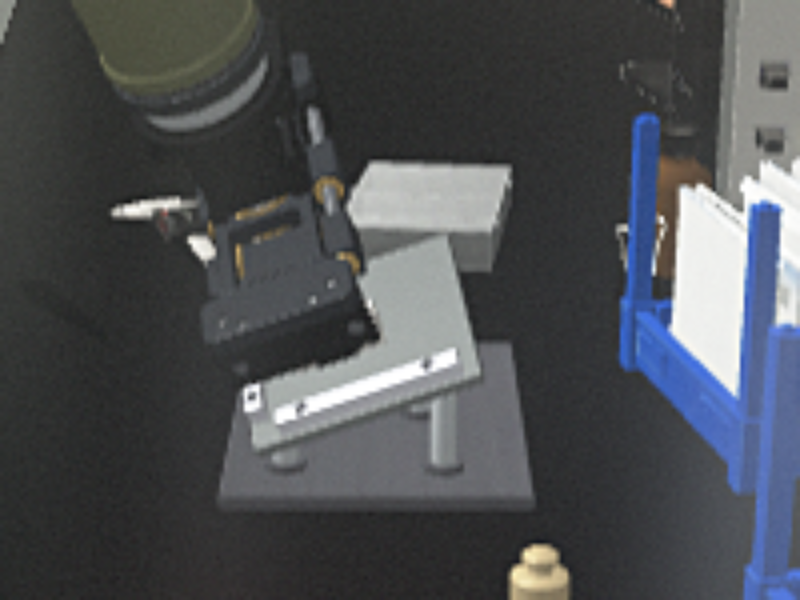

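The side view shows the gripper above the plate and clear of the rail at (365,385), with the block hidden behind it. Lowering the last millimetres.

move_arm(increments="0.4 0.4 -0.9 0 0 0 255;0.4 0.4 -0.9 0 0 0 255;0.4 0.4 -0.9 0 0 0 255;0.4 0.4 -0.9 0 0 0 255;0.4 0.4 -0.9 0 0 0 255;0 0 0 0 0 0 255;0 0 0 0 0 0 255;0 0 0 0 0 0 255")

```text
time: 14.77
position: [0.548, 0.0562, 0.0494]
tool_rot: [-2.69, 0.046, -0.511]
ft_force: [-0.2, -1.3, -1.2]
grip_width: 0.228
grip_force: 20.0
```

```bash
python3 - <<'E'
from h import *
s=ctrl.get_state();print(((s["position"]-O)@frame()*1000).round(1),s["grip_width"],s["ft_force"].round(1),s["torque"].round(2))
E
```

```text
[ 43.7  34.  -17.6] 0.2280979001753513 [-0.2 -1.3 -1.2] [-0.54  0.53  0.03]
```

move_arm(increments="0.4 0.4 -0.9 0 0 0 255;0.2 0.2 -0.4 0 0 0 255;0 0 0 0 0 0 255;0 0 0 0 0 0 255;0 0 0 0 0 0 255;0 0 0 0 0 0 255;0 0 0 0 0 0 255;0 0 0 0 0 0 255")

```text
time: 15.43
position: [0.5486, 0.0568, 0.0481]
tool_rot: [-2.69, 0.046, -0.511]
ft_force: [-0.3, 0.4, -1.6]
grip_width: 0.23
grip_force: 20.0
```

move_arm(increments="0 0 0 0 0 0 192;0 0 0 0 0 0 190;0 0 0 0 0 0 188;0 0 0 0 0 0 186;0 0 0 0 0 0 184;0 0 0 0 0 0 182;0 0 0 0 0 0 180;0 0 0 0 0 0 176")

```text
time: 16.1
position: [0.5486, 0.0568, 0.0481]
tool_rot: [-2.69, 0.046, -0.511]
ft_force: [0.2, -0.5, 0.1]
grip_width: 0.294
grip_force: 0.1
```

```bash
python3 - <<'E'
from h import *
s=ctrl.get_state();print(s["grip_width"],s["ft_force"].round(1))
for n in("wrist","top"):
    p=ctrl.get_image(n)
    for d in ctrl.silhouettes("spacer_long",p)[:4]:
        L=(cloud(p)[d["region"]&(p["depth"]>0)]-O)@frame()*1000
        print(n,d["score"],np.percentile(L,[3,50,97],axis=0).round(1).tolist())
E
```

```text
0.2944182694544682 [ 0.2 -0.5  0.1]
top 0.65 [[87.9, -359.5, 77.2], [105.9, -342.4, 91.1], [124.7, -326.9, 103.9]]
top 0.65 [[7.9, -1.5, -3.1], [65.3, 89.4, 2.8], [110.3, 201.1, 40.4]]
top 0.61 [[1.9, -302.3, 88.9], [20.4, -289.7, 101.1], [37.4, -275.4, 113.4]]
```

move_arm(increments="-1 -1 2.5 0 0 0 170;-2 -2 5 0 0 0 170;-3 -3 7 0 0 0 170;-3.5 -4 8.5 0 0 0 170;-3.5 -4 8.5 0 0 0 170;-3.5 -4 8.5 0 0 0 170;-3.5 -4 8.5 0 0 0 170;-3.5 -4 8.5 0 0 0 170")

```text
time: 16.97
position: [0.5249, 0.0303, 0.1064]
tool_rot: [-2.691, 0.046, -0.512]
ft_force: [-0.2, 0.7, -0.3]
grip_width: 0.336
grip_force: 0.0
```

move_arm(increments="-7 -8 17 0 0 0 255;-7 -8 17 0 0 0 255;-7 -8 17 0 0 0 255;0 0 5 0 0 0 255;0 0 0 0 0 0 255;0 0 0 0 0 0 255;0 0 0 0 0 0 255;0 0 0 0 0 0 255")

```text
time: 17.63
position: [0.5035, 0.0077, 0.16]
tool_rot: [-2.69, 0.045, -0.508]
ft_force: [-0.7, -0.3, -0.2]
grip_width: 0.003
grip_force: 0.0
```

```bash
cat > see.py <<'E'
from h import *
import sys
s=ctrl.get_state();print(((s["position"]-O)@frame()*1000).round(1),s["grip_width"],s["joint_positions"].round(2))
for n in("wrist","side","top"):
    p=ctrl.get_image(n);cv2.imwrite(f"pics/see{sys.argv[1]}{n}.png",p["frame"][:,:,::-1])
    L=(cloud(p)-O)@frame()*1000;f=p["frame"].astype(int)
    m=(p["depth"]>0)&(abs(L[...,2]-16)<3)&(L[...,0]>-8)&(L[...,0]<110)&(L[...,1]>-2)&(L[...,1]<65)&(f.min(-1)>110)
    if m.sum()>20: print(n,"block",m.sum(),cv2.minAreaRect(L[m][:,:2].astype(np.float32)),np.median(L[m][:,2]).round(1))
    b=(f[...,0]-f[...,2]>60)&(abs(L[...,0]-25)<15)&(L[...,1]>10)&(L[...,1]<130)&(abs(L[...,2]-10)<15)
    if b.sum()>3: print(n,"nose",b.sum(),L[b].min(0).round(1),L[b].max(0).round(1))
E
python3 see.py a
```

```text
[ 45.1  34.9 111.1] 0.0026431642140857105 [ 0.85 -0.17 -0.5   2.15 -0.7   1.03 -0.91]
wrist block 1414 ((35.82914733886719, 9.142204284667969), (20.29326629638672, 85.67579650878906), 88.91089630126953) 15.4
wrist nose 249 [15.3 80.7  0.2] [ 28.  102.9  15. ]
side block 139 ((21.09722328186035, 7.892665386199951), (22.386554718017578, 55.38896179199219), 84.49076843261719) 14.6
side nose 25 [20.3 77.7  8.4] [ 27.7 102.9  14.8]
top block 143 ((54.0593376159668, 9.64297103881836), (24.547067642211914, 96.01683044433594), 88.49395751953125) 15.6
top nose 29 [20.2 83.7 10.5] [ 26.9 105.7  17.6]
```

View pics/seeawrist.png

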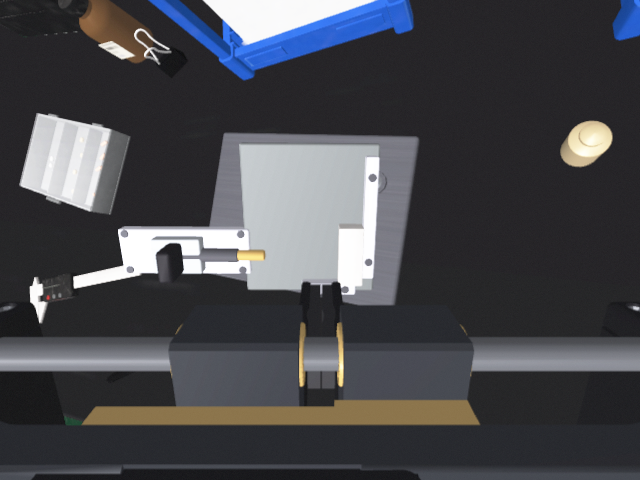

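The block at (350,258) lies along the rail (371,215) with its end at the stop (345,290). The nose tip is at (265,255) and the upright at (170,262). Quick check of the block's coordinates, and of the clamp upright.

```bash
python3 - <<'E'
from h import *
p=ctrl.get_image("wrist");L=(cloud(p)-O)@frame()*1000;f=p["frame"].astype(int)
m=(abs(L[...,2]-15.5)<2)&(L[...,1]>5)&(L[...,1]<30)&(L[...,0]>-5)&(L[...,0]<80)&(f.min(-1)>150)
print(np.percentile(L[m],[1,50,99],axis=0).round(1).tolist())
for a,b in((5,15),(20,30),(35,45)):
    q=(abs(L[...,2]-15.5)<2)&(L[...,0]>a)&(L[...,0]<b)&(L[...,1]>-3)&(L[...,1]<30);print(a,np.percentile(L[q],[2,98],axis=0).round(1).tolist())
k=(f.max(-1)<70)&(L[...,2]>20)&(L[...,2]<50)&(L[...,1]>115)&(L[...,1]<180)&(abs(L[...,0]-25)<25)
print("knob",np.percentile(L[k],[2,50,98],axis=0).round(1).tolist(),k.sum())
t=k&(abs(L[...,2]-41)<3);print("knob top",np.percentile(L[t],[2,50,98],axis=0).round(1).tolist(),t.sum())
E
```

```text
[[-0.9, 5.1, 13.9], [24.9, 12.2, 15.4], [48.3, 19.3, 17.0]]
5 [[5.2, -0.0, 14.1], [14.8, 19.0, 16.7]]
20 [[20.2, -0.4, 14.0], [29.7, 19.3, 16.8]]
35 [[35.2, 0.1, 14.0], [44.6, 18.7, 16.9]]
knob [[12.7, 146.0, 20.9], [27.4, 146.9, 34.4], [37.3, 154.8, 41.1]] 549
knob top [[12.7, 146.1, 38.2], [24.4, 148.0, 39.9], [36.9, 157.0, 41.3]] 189
```

Block is home: x 24, y 9.5, flat. The upright spans y≈146–158, so the slide is at about 152, and the nose tip at about 80. Next I'll take the closed fingers over and down behind the upright.

```bash
python3 -c "
from h import *
goto((25,195,105));goto((25,195,-3));print((frame()*10).round(2).tolist())"
```

```text
target [0.4802 0.1591 0.2109] shift mm [-23.6 151.8  50.5] turn deg [0.1 0.1 0.1] 0.2
target [0.5186 0.2004 0.1188] shift mm [ 14.8 193.1 -41.7] turn deg [0.1 0.1 0.1] 0.2
[[9.34, -0.42, -3.55], [-1.04, 9.18, -3.82], [3.42, 3.94, 8.53]]
```

move_arm(increments="-3 20 7 0 0 0 255;-3 20 7 0 0 0 255;-3 20 7 0 0 0 255;-3 20 7 0 0 0 255;-3 20 7 0 0 0 255;-3 20 7 0 0 0 255;-3 20 7 0 0 0 255;-2 12 2 0 0 0 255")

```text
time: 18.5
position: [0.4899, 0.1285, 0.2018]
tool_rot: [-2.694, 0.044, -0.508]
ft_force: [0.7, -0.1, 0.1]
grip_width: 0.009
grip_force: 0.0
```

```bash
python3 -c "
from h import *
goto((25,195,60));goto((25,195,-3));s=ctrl.get_state();print(s['joint_positions'].round(2))
p=ctrl.get_image('side');L=(cloud(p)-O)@frame()*1000;f=p['frame'].astype(int).max(-1)
T=((s['position']-O)@frame()*1000);print(T)
m=(f<80)&(abs(L[...,0]-T[0])<25)&(abs(L[...,1]-T[1])<30)&(L[...,2]>T[2]+5)&(L[...,2]<T[2]+45)
print(np.percentile(L[m],[1,5,50,95,99],axis=0).round(1).tolist(),m.sum())
"
```

```text
target [0.4962 0.1763 0.1726] shift mm [  6.3  47.8 -29.3] turn deg [0.3 0.1 0. ] 0.4
target [0.5186 0.2004 0.1188] shift mm [ 28.7  71.9 -83. ] turn deg [0.3 0.1 0. ] 0.4
[ 0.17 -0.3  -0.15  2.18 -0.55  0.94 -1.33]
[ 34.07875035 162.88146283 105.47997621]
[[23.3, 149.0, 129.6], [23.6, 150.3, 132.1], [34.7, 152.4, 140.1], [44.5, 156.0, 147.9], [44.8, 167.1, 149.1]] 82
```

Joint 2 has reached its limit. I'll turn the tool 20° about nest y, which keeps the finger's flat side square to the push and moves the wrist outward.

move_arm(increments="2 5 -2 -0.3 6.4 2.7 255;2 5 -2 -0.3 6.4 2.7 255;2 5 -2 -0.3 6.4 2.7 255;0 6 -3 0 0 0 255;0 6 -3 0 0 0 255;0 6 -3 0 0 0 255;0 6 -3 0 0 0 255;0 0 0 0 0 0 255")

```text
time: 19.22
position: [0.4941, 0.1685, 0.1837]
tool_rot: [-2.742, -0.061, -0.013]
ft_force: [-0.4, 0.4, -0.0]
grip_width: 0.006
grip_force: 0.0
```

```bash
cat >> h.py <<'E'
def st(tip=None):
    s=ctrl.get_state();N=frame();A=R.from_rotvec(s["tool_rot"]).as_matrix();t=s["position"]-.025*A[:,2]
    L=(t-O)@N*1000
    print("t",round(s["time"],2),"tip nest",L.round(1),"tool in nest z",(N.T@A)[:,2].round(3),"y",(N.T@A)[:,1].round(3),"F nest",(s["ft_force"]@N).round(2),"j",s["joint_positions"].round(2))
    if tip is not None: print("shift",(N@(np.array(tip)-L)).round(1))
E
python3 -c "
from h import *
st((25,197,60));st((25,197,24))"
```

```text
t 19.22 tip nest [ 36.6 192.5  96.6] tool in nest z [-0.355 -0.007 -0.935] y [ 0.005 -1.     0.005] F nest [-0.47  0.42 -0.03] j [ 0.13  0.03 -0.22  1.88 -0.42  1.23 -1.47]
shift [  2.   19.3 -33.4]
t 19.22 tip nest [ 36.6 192.5  96.6] tool in nest z [-0.355 -0.007 -0.935] y [ 0.005 -1.     0.005] F nest [-0.47  0.42 -0.03] j [ 0.13  0.03 -0.22  1.88 -0.42  1.23 -1.47]
shift [ 14.8  33.1 -64.1]
```

move_arm(increments="2 5 -9 0 0 0 255;2 5 -9 0 0 0 255;2 5 -9 0 0 0 255;2 5 -9 0 0 0 255;2 5 -9 0 0 0 255;2 4 -9 0 0 0 255;2 4 -9 0 0 0 255;0 0 0 0 0 0 255")

```text
time: 19.88
position: [0.5083, 0.2011, 0.118]
tool_rot: [-2.742, -0.059, -0.006]
ft_force: [-0.3, -0.4, -0.1]
grip_width: 0.001
grip_force: 0.0
```

```bash
python3 -c "
from h import *
st((25,178,24))
p=ctrl.get_image('top');q=ctrl.get_image('side')
a=cv2.resize(p['frame'][200:280,160:300,::-1],(700,400),interpolation=cv2.INTER_CUBIC)[:,:400]
b=cv2.resize(q['frame'][150:290,230:370,::-1],(400,400),interpolation=cv2.INTER_CUBIC)
cv2.imwrite('pics/p7.png',np.hstack([a,b]))"
```

```text
t 19.88 tip nest [ 24.  195.9  23. ] tool in nest z [-0.359 -0.007 -0.933] y [ 0.003 -1.     0.006] F nest [-0.3  -0.36  0.2 ] j [ 0.09  0.12 -0.25  1.92 -0.41  1.08 -1.49]
shift [  1.3 -16.9  -5.9]
```

View pics/p7.png

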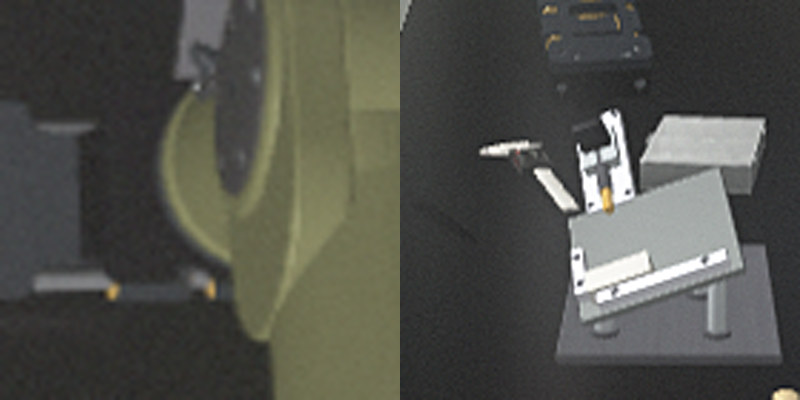

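The side view shows the block home on the plate at (615,268), the nose at (607,198), and the upright at (597,130) with the gripper behind it. Now pushing along −y.

move_arm(increments="0.2 -3.7 -1.6 0 0 0 255;0.2 -3.7 -1.6 0 0 0 255;0.2 -2.8 -1.2 0 0 0 255;0.2 -2.8 -1.2 0 0 0 255;0.2 -2.8 -1.2 0 0 0 255;0.2 -2.8 -1.2 0 0 0 255;0.1 -2.3 -1 0 0 0 255;0.1 -2.3 -1 0 0 0 255")

```text
time: 20.65
position: [0.511, 0.1767, 0.1104]
tool_rot: [-2.742, -0.058, -0.012]
ft_force: [-0.9, -0.1, 0.3]
grip_width: 0.004
grip_force: 0.0
```

```bash
cat > chk.py <<'E'
from h import *
st()
F=[]
for n in("wrist","side","wrist","side"):
    p=ctrl.get_image(n);F.append(ctrl.get_state()["ft_force"]@frame())
    L=(cloud(p)-O)@frame()*1000;f=p["frame"].astype(int)
    b=(f[...,0]-f[...,2]>60)&(abs(L[...,0]-25)<12)&(L[...,1]>10)&(L[...,1]<130)&(abs(L[...,2]-10)<12)
    if b.sum()>3: print(n,"nose",b.sum(),np.percentile(L[b],[3,97],axis=0).round(1).tolist())
print("F",np.array(F).round(2)[:,1],np.mean(F,0).round(2))
E
python3 chk.py
```

```text
t 20.65 tip nest [ 26.4 170.4  24.9] tool in nest z [-0.356 -0.007 -0.935] y [ 0.003 -1.     0.006] F nest [-0.74  0.09  0.64] j [ 0.12  0.13 -0.23  1.93 -0.42  1.08 -1.44]
wrist nose 597 [[22.3, 82.0, 8.9], [28.8, 101.5, 14.2]]
side nose 25 [[21.2, 78.9, 9.6], [27.7, 101.9, 14.3]]
wrist nose 599 [[22.2, 82.1, 8.9], [28.6, 101.5, 14.1]]
side nose 25 [[21.0, 80.9, 8.4], [27.4, 100.9, 12.9]]
F [ 0.29 -0.87 -0.37  0.65] [ 0.15 -0.08  0.56]
```

move_arm(increments="0.1 -1.8 -0.8 0 0 0 255;0.1 -1.8 -0.8 0 0 0 255;0.1 -1.8 -0.8 0 0 0 255;0.1 -1.8 -0.8 0 0 0 255;0.1 -2.8 -1.2 0 0 0 255;0.1 -2.8 -1.2 0 0 0 255;0.1 -2.8 -1.2 0 0 0 255;0.1 -2.8 -1.2 0 0 0 255")

```text
time: 21.52
position: [0.5117, 0.1619, 0.104]
tool_rot: [-2.738, -0.061, -0.012]
ft_force: [-0.9, 6.2, 4.1]
grip_width: 0.01
grip_force: 3.7
```

```bash
python3 chk.py
```

```text
t 21.52 tip nest [ 26.4 154.2  24.8] tool in nest z [-0.356 -0.002 -0.934] y [ 0.004 -1.     0.001] F nest [-0.12  7.3   1.48] j [ 0.14  0.14 -0.22  1.93 -0.42  1.08 -1.4 ]
wrist nose 635 [[22.0, 67.9, 8.3], [28.6, 87.3, 14.1]]
side nose 28 [[20.9, 64.3, 9.9], [27.7, 86.7, 14.3]]
wrist nose 637 [[22.1, 67.1, 8.4], [28.6, 86.6, 14.1]]
side nose 28 [[21.1, 63.0, 8.6], [27.4, 88.0, 15.3]]
F [6.55 5.31 5.41 6.63] [0.14 5.97 1.45]
```

move_arm(increments="0.2 -3.7 -1.6 0 0 0 255;0.2 -3.7 -1.6 0 0 0 255;0.2 -3.7 -1.6 0 0 0 255;0.2 -3.7 -1.6 0 0 0 255;0.2 -3.7 -1.6 0 0 0 255;0.2 -3.7 -1.6 0 0 0 255;0.2 -3.7 -1.6 0 0 0 255;0.2 -2.8 -1.2 0 0 0 255")

```text
time: 22.38
position: [0.5129, 0.1326, 0.0912]
tool_rot: [-2.739, -0.061, -0.01]
ft_force: [-2.0, 5.8, 5.6]
grip_width: 0.001
grip_force: 3.7
```

```bash
python3 chk.py
```

```text
t 22.38 tip nest [ 26.2 122.2  24.7] tool in nest z [-0.357 -0.003 -0.934] y [ 0.003 -1.     0.002] F nest [-0.53  7.63  3.26] j [ 0.17  0.16 -0.2   1.94 -0.42  1.08 -1.34]
wrist nose 600 [[21.8, 35.8, 9.0], [28.4, 55.4, 14.1]]
side nose 31 [[20.9, 31.9, 9.9], [27.9, 56.0, 13.8]]
wrist nose 628 [[21.6, 35.1, 8.6], [28.4, 54.6, 14.2]]
side nose 31 [[20.4, 31.3, 9.5], [27.5, 54.0, 15.6]]
F [6.88 6.91 7.23 7.16] [-0.79  7.05  2.97]
```

move_arm(increments="0 -0.9 -0.4 0 0 0 255;0 -0.9 -0.4 0 0 0 255;0 -0.9 -0.4 0 0 0 255;0 -0.9 -0.4 0 0 0 255;0 -0.9 -0.4 0 0 0 255;0 -0.9 -0.4 0 0 0 255;0 -0.9 -0.4 0 0 0 255;0 -0.9 -0.4 0 0 0 255")

```text
time: 23.25
position: [0.5132, 0.1252, 0.088]
tool_rot: [-2.739, -0.061, -0.011]
ft_force: [-1.9, 5.5, 4.9]
grip_width: 0.004
grip_force: 3.7
```

```bash
python3 chk.py
```

```text
t 23.25 tip nest [ 26.2 114.2  24.7] tool in nest z [-0.356 -0.004 -0.934] y [ 0.003 -1.     0.002] F nest [-0.69  7.04  2.75] j [ 0.18  0.16 -0.19  1.94 -0.42  1.08 -1.32]
wrist nose 600 [[21.5, 27.7, 9.1], [28.4, 47.4, 14.1]]
side nose 28 [[20.3, 27.6, 9.5], [27.4, 48.3, 13.9]]
wrist nose 610 [[21.6, 27.4, 8.9], [28.3, 47.0, 14.1]]
side nose 30 [[20.4, 24.7, 9.8], [27.5, 47.3, 13.9]]
F [7.49 7.42 6.82 7.47] [-0.31  7.3   2.42]
```

move_arm(increments="0 -0.5 -0.2 0 0 0 255;0 -0.5 -0.2 0 0 0 255;0 -0.5 -0.2 0 0 0 255;0 -0.5 -0.2 0 0 0 255;0 -0.5 -0.2 0 0 0 255;0 -0.5 -0.2 0 0 0 255;0 -0.5 -0.2 0 0 0 255;0 0 0 0 0 0 255")

```text
time: 24.12
position: [0.5133, 0.1217, 0.0865]
tool_rot: [-2.739, -0.06, -0.011]
ft_force: [-1.4, 4.4, 3.3]
grip_width: 0.006
grip_force: 3.5
```

```bash
python3 chk.py
```

```text
t 24.12 tip nest [ 26.1 110.3  24.7] tool in nest z [-0.356 -0.004 -0.934] y [ 0.003 -1.     0.003] F nest [-0.65  5.41  1.6 ] j [ 0.19  0.16 -0.19  1.94 -0.42  1.08 -1.32]
wrist nose 610 [[21.7, 23.9, 8.8], [28.4, 43.5, 14.0]]
side nose 25 [[20.8, 23.4, 9.3], [27.1, 43.3, 14.8]]
wrist nose 615 [[21.6, 23.9, 8.6], [28.5, 43.4, 14.1]]
side nose 25 [[20.2, 23.7, 8.9], [27.1, 44.4, 14.2]]
F [6.24 7.35 7.3  6.51] [0.26 6.85 1.21]
```

move_arm(increments="0 -0.2 -0.1 0 0 0 255;0 -0.2 -0.1 0 0 0 255;0 -0.2 -0.1 0 0 0 255;0 -0.2 -0.1 0 0 0 255;0 -0.2 -0.1 0 0 0 255;0 -0.2 -0.1 0 0 0 255;0 -0.2 -0.1 0 0 0 255;0 -0.2 -0.1 0 0 0 255")

```text
time: 24.98
position: [0.5134, 0.1201, 0.0858]
tool_rot: [-2.739, -0.061, -0.012]
ft_force: [-1.7, 6.1, 4.8]
grip_width: 0.005
grip_force: 3.7
```

```bash
python3 chk.py
```

```text
t 24.98 tip nest [ 26.2 108.6  24.7] tool in nest z [-0.356 -0.004 -0.934] y [ 0.003 -1.     0.003] F nest [-0.57  7.58  2.39] j [ 0.19  0.16 -0.19  1.94 -0.42  1.08 -1.31]
wrist nose 604 [[21.7, 22.0, 9.1], [28.3, 41.8, 14.2]]
side nose 24 [[20.4, 23.0, 8.6], [27.0, 44.0, 14.1]]
wrist nose 609 [[21.6, 22.1, 8.8], [28.4, 41.7, 14.0]]
side nose 24 [[19.8, 24.7, 8.7], [27.7, 43.9, 14.8]]
F [6.69 7.16 7.52 7.38] [0.24 7.19 2.3 ]
```

move_arm(increments="0 -0.2 -0.1 0 0 0 255;0 -0.2 -0.1 0 0 0 255;0 -0.2 -0.1 0 0 0 255;0 -0.2 -0.1 0 0 0 255;0 -0.2 -0.1 0 0 0 255;0 -0.2 -0.1 0 0 0 255;0 0 0 0 0 0 255;0 0 0 0 0 0 255")

```text
time: 25.85
position: [0.5135, 0.1188, 0.0853]
tool_rot: [-2.739, -0.06, -0.012]
ft_force: [-0.9, 5.8, 4.9]
grip_width: 0.005
grip_force: 3.6
```

```bash
python3 chk.py
```

```text
t 25.85 tip nest [ 26.1 107.2  24.7] tool in nest z [-0.356 -0.004 -0.935] y [ 0.003 -1.     0.003] F nest [0.26 7.26 2.29] j [ 0.19  0.16 -0.19  1.94 -0.42  1.08 -1.31]
wrist nose 611 [[21.8, 20.7, 8.9], [28.3, 40.3, 14.1]]
side nose 22 [[20.7, 22.6, 10.5], [27.4, 40.7, 15.0]]
wrist nose 610 [[21.4, 20.8, 9.0], [28.5, 40.4, 14.0]]
side nose 22 [[20.6, 23.6, 10.2], [27.3, 41.3, 13.7]]
F [7.71 6.38 7.5  7.55] [-0.06  7.28  2.28]
```

Near contact. Continuing in small steps.

move_arm(increments="0 -0.2 -0.1 0 0 0 255;0 -0.2 -0.1 0 0 0 255;0 -0.2 -0.1 0 0 0 255;0 -0.2 -0.1 0 0 0 255;0 -0.2 -0.1 0 0 0 255;0 0 0 0 0 0 255;0 0 0 0 0 0 255;0 0 0 0 0 0 255")

```text
time: 26.72
position: [0.5135, 0.1184, 0.0851]
tool_rot: [-2.739, -0.061, -0.012]
ft_force: [-2.3, 6.7, 6.5]
grip_width: 0.003
grip_force: 4.2
```

```bash
python3 chk.py
```

```text
t 26.72 tip nest [ 26.1 106.7  24.7] tool in nest z [-0.356 -0.003 -0.935] y [ 0.003 -1.     0.002] F nest [-0.58  8.79  3.8 ] j [ 0.19  0.16 -0.19  1.94 -0.42  1.08 -1.31]
wrist nose 588 [[21.7, 20.7, 9.2], [28.4, 40.0, 14.1]]
side nose 20 [[20.8, 23.5, 10.0], [26.8, 39.7, 14.9]]
wrist nose 591 [[21.9, 20.6, 9.2], [28.3, 39.8, 14.0]]
side nose 20 [[20.9, 24.0, 9.9], [26.7, 39.9, 13.7]]
F [8.57 9.33 7.77 8.81] [-0.23  8.62  3.27]
```

move_arm(increments="0 -0.2 -0.1 0 0 0 255;0 -0.2 -0.1 0 0 0 255;0 -0.2 -0.1 0 0 0 255;0 -0.2 -0.1 0 0 0 255;0 -0.2 -0.1 0 0 0 255;0 0 0 0 0 0 255;0 0 0 0 0 0 255;0 0 0 0 0 0 255")

```text
time: 27.58
position: [0.5134, 0.1177, 0.0847]
tool_rot: [-2.738, -0.061, -0.012]
ft_force: [-1.5, 6.5, 6.5]
grip_width: 0.004
grip_force: 4.6
```

```bash
python3 chk.py
```

```text
t 27.58 tip nest [ 26.1 106.   24.7] tool in nest z [-0.356 -0.003 -0.934] y [ 0.003 -1.     0.001] F nest [0.17 8.64 3.6 ] j [ 0.19  0.16 -0.18  1.94 -0.43  1.08 -1.3 ]
wrist nose 568 [[21.8, 20.5, 9.1], [28.2, 39.2, 14.0]]
side nose 20 [[20.8, 23.5, 10.6], [27.0, 39.6, 15.0]]
wrist nose 567 [[21.7, 20.5, 9.2], [28.4, 39.1, 14.1]]
side nose 20 [[20.4, 23.7, 8.9], [27.1, 39.8, 14.4]]
F [8.75 8.57 9.63 8.63] [-0.01  8.89  3.56]
```

move_arm(increments="0 -0.2 -0.1 0 0 0 255;0 -0.2 -0.1 0 0 0 255;0 -0.2 -0.1 0 0 0 255;0 -0.2 -0.1 0 0 0 255;0 -0.2 -0.1 0 0 0 255;0 -0.2 -0.1 0 0 0 255;0 -0.2 -0.1 0 0 0 255;0 0 0 0 0 0 255")

```text
time: 28.45
position: [0.5135, 0.1168, 0.0844]
tool_rot: [-2.738, -0.062, -0.012]
ft_force: [-1.6, 8.2, 7.8]
grip_width: 0.005
grip_force: 5.1
```

```bash
python3 chk.py
```

```text
t 28.45 tip nest [ 26.1 104.9  24.7] tool in nest z [-0.356 -0.002 -0.935] y [ 0.004 -1.     0.001] F nest [ 0.32 10.66  4.13] j [ 0.19  0.17 -0.18  1.94 -0.43  1.08 -1.3 ]
wrist nose 536 [[21.5, 20.4, 9.2], [28.3, 38.2, 14.1]]
side nose 20 [[20.0, 23.7, 9.1], [26.8, 40.6, 14.2]]
wrist nose 532 [[21.7, 20.5, 9.0], [28.2, 38.2, 14.1]]
side nose 20 [[20.4, 23.3, 9.2], [26.6, 39.1, 13.7]]
F [10.62 10.44  9.8   9.91] [ 0.36 10.19  4.65]
```

move_arm(increments="0 -0.2 -0.1 0 0 0 255;0 -0.2 -0.1 0 0 0 255;0 -0.2 -0.1 0 0 0 255;0 -0.2 -0.1 0 0 0 255;0 -0.2 -0.1 0 0 0 255;0 -0.2 -0.1 0 0 0 255;0 0 0 0 0 0 255;0 0 0 0 0 0 255")

```text
time: 29.32
position: [0.5135, 0.116, 0.084]
tool_rot: [-2.737, -0.062, -0.012]
ft_force: [-2.0, 8.2, 9.0]
grip_width: 0.004
grip_force: 5.5
```

```bash
python3 chk.py
```

```text
t 29.32 tip nest [ 26.1 104.   24.7] tool in nest z [-0.356 -0.001 -0.935] y [ 0.004 -1.     0.   ] F nest [ 0.4  11.12  5.25] j [ 0.19  0.17 -0.18  1.94 -0.43  1.08 -1.3 ]
wrist nose 517 [[21.7, 20.1, 8.9], [28.2, 37.3, 14.0]]
side nose 18 [[20.7, 23.9, 10.5], [27.4, 37.4, 14.7]]
wrist nose 514 [[21.5, 20.2, 8.9], [28.3, 37.2, 14.1]]
side nose 18 [[20.6, 23.3, 9.2], [26.8, 38.8, 14.8]]
F [10.95 11.16 10.88 11.06] [ 0.8  11.01  5.16]
```

Compression is about 2.6–3 mm, with a push of about 12 N. Backing off along +y, then up.

move_arm(increments="0 0.5 0.2 0 0 0 255;0 0.9 0.4 0 0 0 255;0 1.8 0.8 0 0 0 255;-0.2 3.7 1.6 0 0 0 255;-0.2 3.7 1.6 0 0 0 255;-0.2 5.5 2.4 0 0 0 255;-0.2 5.5 2.4 0 0 0 255;0 5 4 0 0 0 255")

```text
time: 30.18
position: [0.5122, 0.1388, 0.095]
tool_rot: [-2.743, -0.058, -0.011]
ft_force: [0.3, -0.5, -0.2]
grip_width: 0.004
grip_force: 0.0
```

move_arm(increments="0 5 8 0 0 0 255;0 0 15 0 0 0 255;0 0 20 0 0 0 255;0 0 20 0 0 0 255;0 0 20 0 0 0 255;0 0 5 0 0 0 255;0 0 0 0 0 0 255;0 0 0 0 0 0 255")

```text
time: 30.85
position: [0.5124, 0.1434, 0.1828]
tool_rot: [-2.743, -0.058, -0.012]
ft_force: [0.5, -0.5, -1.0]
grip_width: 0.012
grip_force: 0.0
```

```bash
python3 chk.py; python3 see.py b; python3 - <<'E'
from h import *
p=ctrl.get_image("wrist");L=(cloud(p)-O)@frame()*1000;f=p["frame"].astype(int)
m=(abs(L[...,2]-15.5)<2)&(L[...,1]>5)&(L[...,1]<19)&(L[...,0]>-5)&(L[...,0]<80)&(f.min(-1)>150)
print(np.percentile(L[m],[1,50,99],axis=0).round(1).tolist())
E
```

```text
t 30.85 tip nest [ 55.9 168.3  98.9] tool in nest z [-0.356 -0.007 -0.935] y [ 0.003 -1.     0.006] F nest [ 0.22 -0.89 -0.8 ] j [ 0.16  0.07 -0.2   1.84 -0.41  1.25 -1.43]
wrist nose 266 [[21.4, 20.5, 9.3], [28.3, 37.2, 14.2]]
side nose 18 [[20.5, 23.4, 9.6], [26.8, 39.2, 14.5]]
wrist nose 270 [[21.3, 20.5, 9.2], [28.2, 37.4, 14.2]]
side nose 19 [[20.4, 24.9, 9.8], [27.1, 39.0, 14.2]]
F [ 0.4   0.89  1.03 -0.22] [ 0.31  0.53 -0.1 ]
[ 46.1 167.7  74.9] 0.002951916503527965 [ 0.16  0.07 -0.2   1.84 -0.41  1.25 -1.43]
wrist block 1916 ((20.885154724121094, 31.21489906311035), (55.64748001098633, 66.27119445800781), 1.791015386581421) 15.3
wrist nose 274 [10.  19.1  0. ] [28.7 38.6 14.8]
side block 146 ((23.731931686401367, 30.24738311767578), (49.18429183959961, 64.03019714355469), 0.20424360036849976) 14.6
side nose 19 [20.  22.1  8. ] [26.8 40.1 14.4]
[[-0.2, 5.1, 13.9], [26.7, 12.2, 15.4], [48.8, 19.0, 16.7]]
```

View pics/seebwrist.png

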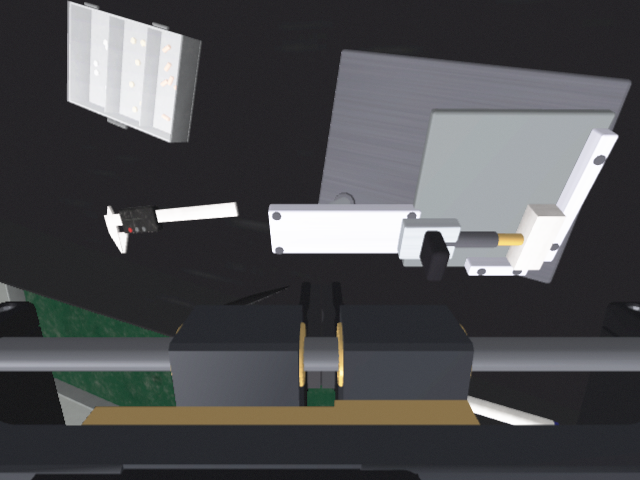

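The block at (540,235) is home against the rail and the stop. The nose at (510,240) bears on it, still pressed in by about 2.5–3 mm, and the robot is clear of everything.

```bash
python3 -c "
from bench import ctrl
print(ctrl.close_job())"
```

```text
the job is handed in; nothing more can be done
None
```

The job is handed in, result not reported back: the long spacer lay home against the rail and stop, with the clamp nose bearing on it, pressed in about 2.5–3 mm (roughly 4 N), and the robot clear of everything.

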